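Load two kiln shelves around the props and the witness cones

ROBOT

A 6-joint arm with a two-finger parallel gripper is mounted at the origin on the work surface. World frame = base frame: x ahead of the robot, y to its left, z up, the work surface at z = 0. Lengths are in mm, angles in rad, forces in N, time in s.
With the tool pointing down it reaches from about 275 to 1000 mm from the base axis. Payload 8.4 kg.
Tool frame: the origin (TCP) lies at the very end of the fingers, on their centre line; the grasp point (between the pads) lies 19 mm behind it (r.tcp_to_grasp is the distance from the TCP to the grasp point, in mm); z points along the fingers, y is the line along which they close (so a half turn about z gives the same grasp; the last joint's range is limited). The gripper opens to 85 mm and grips with 20 to 120 N. Pads are 22 mm wide; open, the fingers measure 114 mm over their backs; the gripper's body (76 mm by 85 mm) begins 54 mm behind the grasp point. The pads swing forward as they close: fully open they stand 13 mm farther back than shut.
Start: joints at [1.27, 0.353, 1.633, -0, 1.155, -0.002], TCP at [183.982, 597.309, 231.281] pointing down, gripper open.
Joint ranges: [-2.63, 2.63], [-0.92, 2.1], [0.06, 2.66], [-1.3, 4.44], [0, 2.69], [-3.02, 3.02]. Speed limits (rad/s): [2.22, 2.22, 2.79, 3.14, 3.14, 3.14].

INTERFACE

Orientations are given as [roll, pitch, yaw] about the fixed x, y, z axes, in that order (R = Rz(yaw) Ry(pitch) Rx(roll)).
In Python, from rig import r gives the robot as it stands. The module is installed in compiled form; this text tells all that it offers.
- The arm moves only by the tool play_rows, never from a script. Its argument "rows" is a list of rows, each an object with "dp": the shift along the tool's x, y, z in units of 40 mm (1.0 is 40 mm), a list of three; "turn": the turn, a rotation vector about the tool's x, y, z in units of 6 degrees (1.0 is 6 degrees), a list of three; "fingers": the closure, from 0 (fully open) to 1 (shut). In form: [{"dp": [tx, ty, tz], "turn": [wx, wy, wz], "fingers": fingers}, ...]. A call has 1 to 5 rows; each row shifts and turns the commanded pose from where the row before left it, along the tool's axes as they then stand; what a row does not reach is not made up. A row lasts 1/12 s, in which the tool goes at most 41.7 mm and 7.16 degrees, less where a joint would pass 70% of its speed; a pose out of reach is approached as far as the arm can. A call is refused whole if a number of a shift passes 1 or a number of a turn 1, either way. A call with a gripper value outside its range is refused whole. The fingers move at their own pace and stop on an object; "force" is the grip in N (left out, the last holds). Time passes only in rows, so rows that do not move let the fingers close. It gives the time, the measured TCP pose, the force, the opening and the grip force at its end, in the units of the state.
- r.sense(): the state, without advancing time (a new reading comes with each control period).
- r.grab_frame(name): name is "scene" or "top" or "wrist"; returns a dict with "pixels" (420x560x3 uint8, red, green, blue), "fx", "fy", "cx", "cy" (pixels), "pose" (4x4, takes a point from camera to world coordinates). Camera axes: x right, y down, z forward; pixel columns grow to the right and rows downward; lengths in mm; the calibration is good to about 2 mm. A picture is of the moment at which its call begins. There is no depth.
- r.sign_off(): hands the job in; it is judged then, once.
The state is a dict: "clock": time; "qpos": joint angles; "qvel": joint speeds; "joint_efforts": joint torques, N m; "eef_pos": TCP position; "tcp_rot": TCP orientation; "contact_force": force on the tool from outside, world axes, zero at the start; "wrist_torque": the same for the moment, N m; "opening": opening from 0.0 (shut) to 1.0 (fully open); "grasp_force": force on a finger pad.
Only numpy, scipy, OpenCV 4.12 (cv2) and the standard library are available. Lean on these libraries where they do the work, as an engineer would, in place of code of your own. Each camera call takes 0.05 s, during which the arm holds its last target. There are 200 camera calls.

TASK

Load the four pieces from the wooden ware board onto the two pale kiln shelves. Stand the squat jar midway between the two tall square kiln props and put the knobbed lid on it. On the other kiln shelf stand the tall beaker squarely behind the middle of the cone bar (on its far side from the robot) and the square dish in line with the bar off its left end (the robot's left), sides parallel to the bar, each with a finger's width (about 25 mm) of air between it and the bar; everything upright, and leave the little bottle vase where it stands.

Things in the scene. Friction and masses are not known exactly. Their poses are not given: they have to be found in the camera images.
- jar_center (a point): Squat round open jar of plain fired clay without handle, outer diameter 62 mm, height 50 mm, bore 52 mm. The point is on its axis half-way up, 25 mm above its foot; z up the axis. Loose, starts on the wooden ware board (this board and both shelves are 15 mm thick).
- lid_center (a point): Jar's lid, same clay, 32 mm high: disc 66 mm across, 7 mm thick; on it a round knob 18 mm across, 18 mm high; below it a plug 40 mm across, 7 mm high, loose in the jar's mouth. The point is on its axis, 16 mm above the plug's foot, 2 mm above the disc's top, 16 mm below the knob's top; z up. Seated, it is 34 mm above the jar's point. Starts on the ware board (15 mm thick), knob up.
- cup_center (a point): Tall beaker without handle, same clay, outer diameter 54 mm, height 80 mm, open top, straight side. The point is on its axis half-way up, 40 mm above its foot; z up. Loose, starts on the wooden ware board (this board and both shelves are 15 mm thick).
- dish_center (a point): Square open dish (deep little box) of the same clay, 54 x 54 mm outside, 36 mm high, walls 5 mm. The point is at its centre half-way up, 18 mm above its foot; x and y square to its sides, z up. Loose, starts on the wooden ware board (this board and both shelves are 15 mm thick).
- post_near: Kiln prop nearer to the robot: upright square block, 32 x 32 mm, 95 mm high, fixed on one of the pale kiln shelves. Origin at the centre of its foot, on the shelf's top; its x axis points at the far prop, 180 mm away centre to centre, y to the left, z up.
- post_far: Kiln prop farther from the robot, alike and on the same shelf, fixed. Origin at the centre of its foot, axes as the near prop's.
- cone_pack: Cone bar: fired clay bar 60 mm long, 20 mm wide, 14 mm high, with three thin pale cones standing in it (tips 54 mm above the shelf), fixed on the other pale kiln shelf. Origin at the middle of its underside, on the shelf's top; y along the bar to the left as seen from the robot, x across it pointing behind (away from the robot), z up.
- vase: Little bottle vase of the same clay, 36 mm in diameter, 60 mm high, standing loose near the left edge of the shelf with the two props; it is to be left alone. Origin at the centre of its foot, z up.
There are look-alikes about, which are no part of the job. What is shaped like the part that bears lid_center but blue is not meant.

How it is judged (in metres and radians):
At the end, for the whole second after the job is handed in: All upright and at rest: jar within 12 mm of midway between the props; lid seated on it within 8 mm of its axis; beaker behind the cone bar's middle (15 mm sideways) and dish off its left end in line (15 mm, 0.22 rad), each with 10 to 40 mm of air to the bar (angle between each of jar_center, lid_center, cup_center, dish_center's own z axis and vertical below 0.12 rad and linear speed of each of jar, lid, cup, dish below 0.02 m/s and angular speed of each of jar, lid, cup, dish below 0.2 rad/s and x of jar_center in the frame of post_near between 0.078 and 0.102 m and y of jar_center in the frame of post_near between -0.012 and 0.012 m and z of jar_center in the frame of post_near between 0.02 and 0.03 m and horizontal distance between lid_center and jar_center below 0.008 m and z of lid_center in the frame of jar_center between 0.03 and 0.038 m and x of cup_center in the frame of cone_pack between 0.047 and 0.077 m and y of cup_center in the frame of cone_pack between -0.015 and 0.015 m and z of cup_center in the frame of cone_pack between 0.035 and 0.045 m and y of dish_center in the frame of cone_pack between 0.067 and 0.097 m and x of dish_center in the frame of cone_pack between -0.015 and 0.015 m and z of dish_center in the frame of cone_pack between 0.013 and 0.023 m and (angle between the x axis of dish_center and the x axis of cone_pack, either way round below 0.22 rad or angle between the x axis of dish_center and the y axis of cone_pack, either way round below 0.22 rad)); the robot touches nothing.
It fails at once if the little bottle vase is shifted more than 15 mm or tipped (distance of vase from where it was at the start of the episode above 0.015 m or angle between vase's own z axis and vertical above 0.3 rad).
It also fails if it takes over 118 s, if anything falls off the work surface, if the arm or the gripper's body presses on something with over 40 N, if the wrist force passes 120 N, or if a joint passes its speed limit or range.

## Working session

There is one attempt and no reset: what is moved stays moved. The work goes in short steps, Python scripts to look and compute and a tool call to move; the robot and the scene stay as the last step left them, time stands still between calls to the robot, and variables do not carry over. Pictures are saved under pics/ and viewed, at most 14 in all, crops included, and the job is handed in when it is done.

Besides the shell and the picture viewer there is one more tool, called after "Call:" as name(argument=value, ...), one argument or row to a line, values as JSON. play_rows: Moves the arm, as the interface text tells. Its arguments: {"type":"object","properties":{"rows":{"type":"array"},"force":{"type":"number"}},"required":["rows"]}

```bash
mkdir -p pics
cat > h.py <<'E'
import numpy as np,cv2
from rig import r
def snap(n,f):
    d=r.grab_frame(n); cv2.imwrite('pics/'+f+'.png',d['pixels'][:,:,::-1]); np.savez('pics/'+f+'.npz',**d); return d
def ray(d,u,v,z):
    P=np.array(d['pose']); c=np.array([(u-d['cx'])/d['fx'],(v-d['cy'])/d['fy'],1.])
    w=P[:3,:3]@c; o=P[:3,3]; return o+w*(z-o[2])/w[2]
def proj(d,p):
    P=np.array(d['pose']); c=P[:3,:3].T@(np.array(p)-P[:3,3]); return [float(d['fx']*c[0]/c[2]+d['cx']),float(d['fy']*c[1]/c[2]+d['cy'])]
E
python3 - <<'E'
from h import *
for n in ['top','scene']:
    d=snap(n,n+'0'); print(n,d['fx'],np.round(d['pose'],3).tolist())
print(r.sense())
E
```

```text
top 417.9832510429796 [[0.012, -0.985, 0.172, 278.529], [-1.0, -0.014, -0.012, 19.261], [0.014, -0.172, -0.985, 1025.426], [0.0, 0.0, 0.0, 1.0]]
scene 412.9556372729121 [[0.84, 0.306, -0.448, 854.15], [0.542, -0.492, 0.681, -586.325], [-0.012, -0.815, -0.579, 574.75], [0.0, 0.0, 0.0, 1.0]]
{'clock': 0.1, 'qpos': array([ 1.26959917e+00,  3.53587693e-01,  1.63406298e+00,  4.98155483e-06,
        1.15522741e+00, -2.40873161e-03]), 'qvel': array([-0.00039972, -0.00071596, -0.00172305, -0.00163492, -0.00024268,
       -0.00156205]), 'joint_efforts': array([-9.79368851e-04, -6.06351614e+01, -3.42818534e+01, -2.26650656e-06,
        3.97606927e-03,  2.32176757e-05]), 'eef_pos': array([183.84997548, 596.88796012, 230.62989035]), 'tcp_rot': array([-3.14030723e+00, -7.65121662e-06,  2.84280220e+00]), 'contact_force': array([-0.27749046, -0.71096592, -0.40553762]), 'wrist_torque': array([-0.0416844 ,  0.00520867, -0.00083047]), 'grasp_force': 0.0, 'opening': 1.0019505336941992}
```

View pics/top0.png

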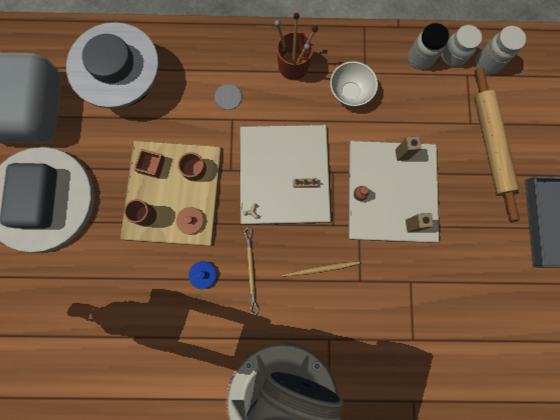

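View pics/scene0.png

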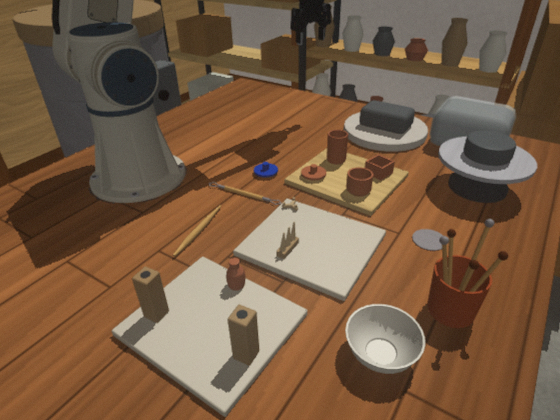

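The top view shows the ware board on the left, with the dish (150,163), jar (192,166), beaker (137,212) and clay lid (190,221). There are two lid candidates: the clay-coloured one at (190,221) on the board and the blue one at (203,275) off it. The clay one fits the description. The cone bar is at (307,183), the props at (410,149) and (420,222), and the vase at (362,193). I'll confirm these in an enlarged crop with masks.

Run:
```python
from h import *
d=dict(np.load('pics/top0.npz')); im=d['pixels']
b=im[135:290,115:225][:,:,::-1]; b=cv2.resize(b,None,fx=3.6,fy=3.6,interpolation=cv2.INTER_CUBIC)
c=im[130:245,290:450][:,:,::-1]; c=cv2.resize(c,None,fx=2.5,fy=2.5,interpolation=cv2.INTER_CUBIC)
out=np.zeros((560,800,3),np.uint8); out[:b.shape[0],:b.shape[1]]=b; out[:c.shape[0],400:400+c.shape[1]]=c[:, :400]
cv2.imwrite('pics/crop0.png',out)
hsv=cv2.cvtColor(im,cv2.COLOR_RGB2HSV)
for n,(u,v) in dict(board=(165,195),dish=(141,163),jar=(181,166),lid=(180,221),beaker=(127,210),bar=(297,183),shelf=(280,150)).items(): print(n,hsv[v,u],im[v,u])
# clay on board
roi=np.zeros(im.shape[:2],np.uint8); roi[146:240,124:218]=1
m=((hsv[:,:,0]<12)|(hsv[:,:,0]>170)).astype(np.uint8)*roi
n,l,s,ce=cv2.connectedComponentsWithStats(m)
for i in range(1,n):
    if s[i,4]>60: print('clay',s[i],ce[i].round(1))
# dark/coloured things on shelves
for nm,(x0,x1,y0,y1) in dict(mid=(242,326,128,220),right=(352,436,134,236)).items():
    roi=np.zeros(im.shape[:2],np.uint8); roi[y0:y1,x0:x1]=1
    m=(hsv[:,:,1]>70).astype(np.uint8)*roi
    n,l,s,ce=cv2.connectedComponentsWithStats(m)
    for i in range(1,n):
        if s[i,4]>20: print(nm,s[i],ce[i].round(1))
m=((im.min(2)>150)*255).astype(np.uint8); 
for cc in cv2.findContours(m,0,2)[0]:
    if cv2.contourArea(cc)>4000: print('shelf',cv2.minAreaRect(cc))
```

```text
board [ 20  97 182] [182 160 113]
dish [  8 139  44] [44 26 20]
jar [ 10 139  44] [44 28 20]
lid [  9 123 157] [157 104  81]
beaker [  9 136  45] [45 28 21]
bar [19 84 64] [64 56 43]
shelf [ 23  26 179] [179 175 161]
clay [134 149  31  29 588] [149.3 162.9]
clay [178 153  28  27 579] [191.7 165.9]
clay [124 200  32  26 614] [139.6 212.4]
clay [177 207  27  27 556] [189.8 220.2]
mid [294 179  24   8 189] [305.3 182.5]
mid [244 204  14  14  61] [251.4 211.4]
right [ 352  134   84   26 1004] [398.9 141.6]
right [354 186  15  15 179] [361.  192.7]
right [406 213  27  19 340] [418.7 222.4]
shelf ((393.5, 190.5), (87.0, 99.0), 0.0)
shelf ((283.8016662597656, 173.56747436523438), (95.74507904052734, 86.99781799316406), 88.56790161132812)
shelf ((111.5, 64.0), (82.0, 89.0), 90.0)
```

View pics/crop0.png

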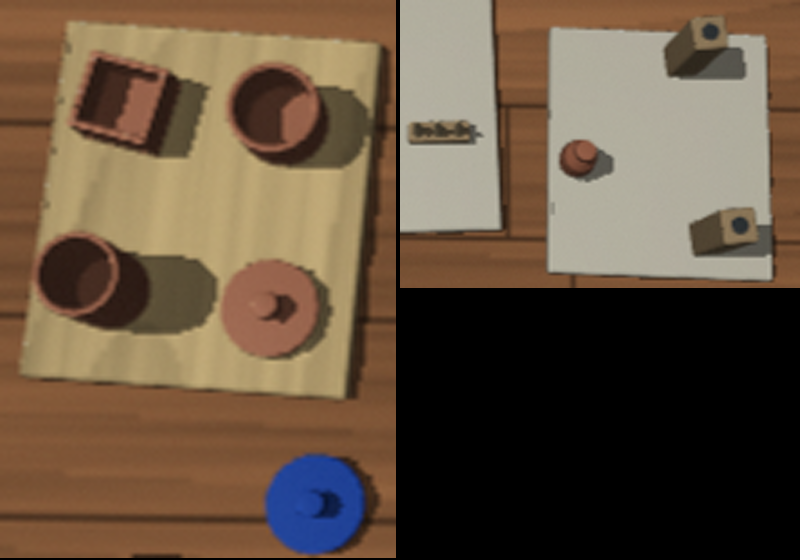

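The crop confirms the targets: clay dish, jar, beaker and knobbed lid on the board, with the blue lid off the board as the look-alike. The prop tops show at crop (711,32) and (740,226), and the bar at (440,132). Next I'll cast rays.

Run:
```python
from h import *
d=dict(np.load('pics/top0.npz'))
L=lambda x,y:(x/3.6+114.64,y/3.6+134.64)
R=lambda x,y:((x-400)/2.5+289.7,y/2.5+129.7)
W=lambda uv,z:ray(d,*uv,z)[:2].round(1)
dc=[W(L(*p),51) for p in [(92,53),(168,71),(150,143),(75,128)]]
print('dish',np.mean(dc,0),np.degrees(np.arctan2(*(dc[0]-dc[1])[::-1])),np.degrees(np.arctan2(*(dc[0]-dc[3])[::-1])))
print('jar',W(L(274,108),65),'beaker',W(L(77,274),95),'lid',W(L(270,309),29),W(L(264,304),47),'blue',W(L(315,504),14))
f,n=W(R(711,32),110),W(R(740,226),110); print('posts',n,f,np.hypot(*(f-n)),'mid',(n+f)/2,np.degrees(np.arctan2(*(f-n)[::-1])))
a,b=W(R(409,132),29),W(R(473,132),29);print('bar',a,b,(a+b)/2)
print('vase',W(R(586,152),75),'stilt',W((251.4,211.4),20))
e=[W(p,15) for p in[(240,127),(328,125),(330,220),(242,224)]];print(e)
```

```text
dish [544.65  327.225] 77.28248723578169 -8.346779039531961
jar [536.  222.5] beaker [419.5 333.3] lid [407.7 226.1] [408.6 226.4] blue [280.2 193.1]
posts [ 405.2 -312.8] [ 584.3 -294.7] 180.01227735907347 mid [ 494.75 -303.75] 5.770767777403115
bar [504.6 -21.7] [505.5 -84.3] [505.05 -53.  ]
vase [ 477.6 -184.8] stilt [433.2  79.3]
[array([649.6, 113.7]), array([ 658.7, -109.5]), array([ 415.4, -112.6]), array([402.6, 101.7])]
```

Call:
play_rows(
  rows=[
    {"dp": [0, 0, 0], "turn": [0, 0, -0.95], "fingers": 0},
    {"dp": [0, 0, 0], "turn": [0, 0, -0.95], "fingers": 0},
    {"dp": [0, 0, 0], "turn": [0, 0, -0.95], "fingers": 0},
    {"dp": [-0.68, -0.72, 0], "turn": [0, 0, 0], "fingers": 0},
    {"dp": [-0.68, -0.72, 0], "turn": [0, 0, 0], "fingers": 0},
  ],
  force=40,
)

```text
clock: 0.52
eef_pos: [237.8, 539.7, 230.6]
tcp_rot: [-3.141, -0.0, -3.138]
contact_force: [1.3, -0.2, 0.3]
opening: 1.002
grasp_force: 0.0
```

Call:
play_rows(
  rows=[
    {"dp": [-0.68, -0.72, 0], "turn": [0, 0, 0], "fingers": 0},
    {"dp": [-0.68, -0.72, 0], "turn": [0, 0, 0], "fingers": 0},
    {"dp": [-0.68, -0.72, 0], "turn": [0, 0, 0], "fingers": 0},
    {"dp": [-0.68, -0.72, 0], "turn": [0, 0, 0], "fingers": 0},
    {"dp": [-0.68, -0.72, 0], "turn": [0, 0, 0], "fingers": 0},
  ],
)

```text
clock: 0.93
eef_pos: [375.1, 393.9, 231.1]
tcp_rot: [-3.141, -0.0, 3.141]
contact_force: [0.1, 0.3, -0.0]
opening: 0.996
grasp_force: 0.0
```

Call:
play_rows(
  rows=[
    {"dp": [-0.68, -0.72, 0], "turn": [0, 0, 0], "fingers": 0},
    {"dp": [-0.68, -0.72, 0], "turn": [0, 0, 0], "fingers": 0},
    {"dp": [-0.68, -0.72, 0], "turn": [0, 0, 0], "fingers": 0},
    {"dp": [-0.68, -0.72, 0], "turn": [0, 0, 0], "fingers": 0},
    {"dp": [0, 0, 0], "turn": [0, 0, 0], "fingers": 0},
  ],
)

```text
clock: 1.35
eef_pos: [487.0, 275.8, 231.2]
tcp_rot: [-3.14, 0.002, 3.138]
contact_force: [0.1, 0.5, -0.1]
opening: 0.997
grasp_force: 0.0
```

Call:
play_rows(
  rows=[
    {"dp": [-0.6, -0.67, 0], "turn": [0, 0, 0], "fingers": 0},
    {"dp": [-0.6, -0.67, 0], "turn": [0, 0, 0], "fingers": 0},
    {"dp": [0, 0, 0], "turn": [0, 0, 0], "fingers": 0},
  ],
)

```text
clock: 1.6
eef_pos: [534.1, 223.2, 231.1]
tcp_rot: [-3.14, 0.002, 3.139]
contact_force: [-0.2, -0.2, -1.2]
opening: 1.006
grasp_force: 0.0
```

Run:
```python
from h import *
d=snap('wrist','w1'); s=r.sense(); print(s['eef_pos'],s['tcp_rot'],d['fx'],np.round(d['pose'],2).tolist())
for n,p in dict(jar=(536,222.5,65),dish=(544.6,327.2,51),lid=(408,226,47)).items(): print(n,proj(d,p))
```

```text
[532.43709397 224.78236995 230.9252097 ] [-3.14108045e+00 -8.26508626e-05  3.13799745e+00] 314.84864779264694 [[0.0, 0.96, 0.28, 462.88], [1.0, -0.0, -0.0, 223.0], [-0.0, 0.28, -0.96, 373.32], [0.0, 0.0, 0.0, 1.0]]
jar [281.71712089363325, 188.9637598808612]
dish [381.02652961470557, 193.59811933036292]
lid [285.06627304395124, 53.01747301343494]
```

View pics/w1.png

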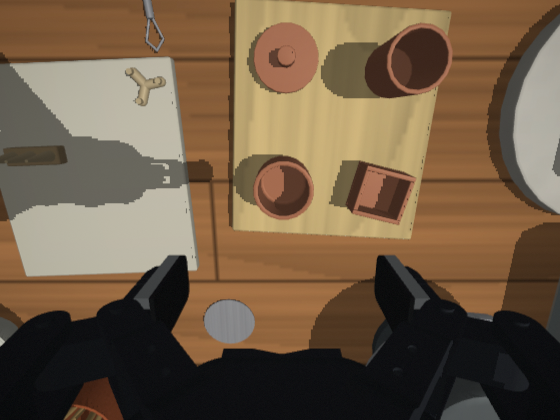

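The wrist view shows the jar rim at (284,187), within 3 px of the prediction, with the fingers clear of the dish at (385,193). I'll descend and grip.

Call:
play_rows(
  rows=[
    {"dp": [0, 0, 1], "turn": [0, 0, 0], "fingers": 0},
    {"dp": [0, 0, 1], "turn": [0, 0, 0], "fingers": 0},
    {"dp": [0, 0, 1], "turn": [0, 0, 0], "fingers": 0},
    {"dp": [0, 0, 1], "turn": [0, 0, 0], "fingers": 0},
    {"dp": [0, 0, 0.5], "turn": [0, 0, 0], "fingers": 0},
  ],
)

```text
clock: 2.07
eef_pos: [527.6, 226.5, 46.9]
tcp_rot: [-3.14, -0.005, -3.142]
contact_force: [-0.9, -0.6, 0.3]
opening: 0.998
grasp_force: 0.0
```

Call:
play_rows(
  rows=[
    {"dp": [0, 0, 0.5], "turn": [0, 0, 0], "fingers": 0},
    {"dp": [0, 0, 0], "turn": [0, 0, 0], "fingers": 0.5},
    {"dp": [0, 0, 0], "turn": [0, 0, 0], "fingers": 0.5},
    {"dp": [0, 0, 0], "turn": [0, 0, 0], "fingers": 0.5},
    {"dp": [0, 0, 0], "turn": [0, 0, 0], "fingers": 0.5},
  ],
)

```text
clock: 2.48
eef_pos: [531.7, 227.5, 32.7]
tcp_rot: [3.141, 0.002, 3.142]
contact_force: [-0.6, -0.1, -1.1]
opening: 0.707
grasp_force: 43.2
```

Call:
play_rows(
  rows=[
    {"dp": [0, 0, 0], "turn": [0, 0, 0], "fingers": 0.5},
    {"dp": [0, 0, 0], "turn": [0, 0, 0], "fingers": 0.5},
    {"dp": [0, 0, 0], "turn": [0, 0, 0], "fingers": 0.5},
    {"dp": [0, 0, 0], "turn": [0, 0, 0], "fingers": 0.5},
    {"dp": [0, 0, 0], "turn": [0, 0, 0], "fingers": 0.5},
  ],
)

```text
clock: 2.9
eef_pos: [531.1, 226.8, 31.5]
tcp_rot: [3.141, 0.0, 3.141]
contact_force: [-0.4, -0.0, -2.9]
opening: 0.708
grasp_force: 43.2
```

Call:
play_rows(
  rows=[
    {"dp": [0, 0, -0.5], "turn": [0, 0, 0], "fingers": 0.5},
    {"dp": [0, 0, -1], "turn": [0, 0, 0], "fingers": 0.5},
    {"dp": [0, 0, -1], "turn": [0, 0, 0], "fingers": 0.5},
    {"dp": [0, 0, -0.5], "turn": [0, 0, 0], "fingers": 0.5},
    {"dp": [0.04, -0.5, 0], "turn": [0, 0, 0], "fingers": 0.5},
  ],
)

```text
clock: 3.32
eef_pos: [533.2, 210.1, 156.9]
tcp_rot: [3.137, 0.009, -3.141]
contact_force: [0.8, -0.1, -2.7]
opening: 0.71
grasp_force: 44.4
```

Call:
play_rows(
  rows=[
    {"dp": [0.07, -0.95, 0], "turn": [0, 0, 0], "fingers": 0.5},
    {"dp": [0.07, -0.95, 0], "turn": [0, 0, 0], "fingers": 0.5},
    {"dp": [0.07, -0.95, 0], "turn": [0, 0, 0], "fingers": 0.5},
    {"dp": [0.07, -0.95, 0], "turn": [0, 0, 0], "fingers": 0.5},
    {"dp": [0.07, -0.95, 0], "turn": [0, 0, 0], "fingers": 0.5},
  ],
)

```text
clock: 3.73
eef_pos: [514.8, 15.2, 151.4]
tcp_rot: [-3.142, 0.0, -3.142]
contact_force: [0.1, 0.5, -2.8]
opening: 0.709
grasp_force: 44.5
```

Call:
play_rows(
  rows=[
    {"dp": [0.07, -0.95, 0], "turn": [0, 0, 0], "fingers": 0.5},
    {"dp": [0.07, -0.95, 0], "turn": [0, 0, 0], "fingers": 0.5},
    {"dp": [0.07, -0.95, 0], "turn": [0, 0, 0], "fingers": 0.5},
    {"dp": [0.07, -0.95, 0], "turn": [0, 0, 0], "fingers": 0.5},
    {"dp": [0.07, -0.95, 0], "turn": [0, 0, 0], "fingers": 0.5},
  ],
)

```text
clock: 4.15
eef_pos: [500.7, -175.0, 151.4]
tcp_rot: [-3.142, 0.0, 3.141]
contact_force: [1.0, 0.0, -2.7]
opening: 0.71
grasp_force: 44.5
```

Call:
play_rows(
  rows=[
    {"dp": [0.07, -0.95, 0], "turn": [0, 0, 0], "fingers": 0.5},
    {"dp": [0.07, -0.95, 0], "turn": [0, 0, 0], "fingers": 0.5},
    {"dp": [0.0, -0.5, 0], "turn": [0, 0, 0], "fingers": 0.5},
    {"dp": [0, -0.3, 0], "turn": [0, 0, 0], "fingers": 0.5},
    {"dp": [0, 0, 0], "turn": [0, 0, 0], "fingers": 0.5},
  ],
)

```text
clock: 4.57
eef_pos: [495.6, -283.3, 151.2]
tcp_rot: [-3.141, 0.0, 3.139]
contact_force: [-0.3, 0.8, -3.3]
opening: 0.705
grasp_force: 44.5
```

Run:
```python
from h import *
d=snap('wrist','w2'); s=r.sense(); print(s['eef_pos'],s['tcp_rot'],s['clock'])
for n,p in dict(mid=(494.8,-303.8,125),near=(405.2,-312.8,110),far=(584.3,-294.7,110),vase=(477.6,-184.8,75)).items(): print(n,proj(d,p))
```

```text
[ 495.42300223 -281.59683698  151.05841291] [ 3.14114637e+00 -2.89639345e-04  3.13952536e+00] 4.6167
mid [247.0070359735521, 240.68659421552084]
near [227.93372648157398, 76.91228043275976]
far [266.49663771787374, 351.10579059503766]
vase [420.4798525105923, 190.69135039895247]
```

View pics/w2.png

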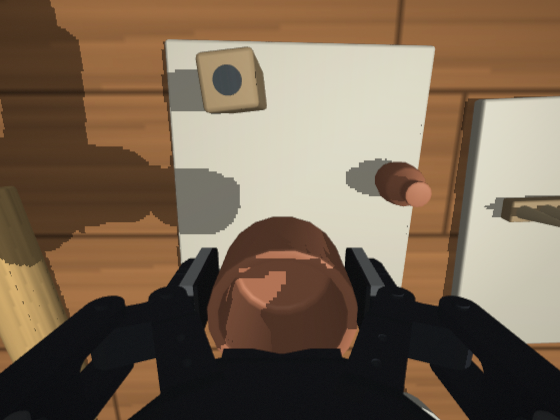

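Run:
```python
from h import *
d=dict(np.load('pics/w2.npz'))
for v in (247,250,253): print(ray(d,283,v,184.6))
for p in [(208,310),(357,310)]: print(ray(d,*p,184.6))
# bar ends (top) seen from here
```

```text
[ 472.52338463 -283.25690574  184.6       ]
[ 473.74368589 -283.2588399   184.6       ]
[ 474.97095973 -283.2607851   184.6       ]
[ 499.63099921 -313.18876384  184.6       ]
[ 499.76406375 -253.8279215   184.6       ]
```

The wrist view shows the near prop top at (227,80) and the vase top at (418,193), both within 3 px of prediction. The jar is held upright, with its rim spanning 208–357. I'll shift and lower.

Call:
play_rows(
  rows=[
    {"dp": [0.13, -0.54, 0], "turn": [0, 0, 0], "fingers": 0.5},
    {"dp": [0, 0, 0.8], "turn": [0, 0, 0], "fingers": 0.5},
    {"dp": [0, 0, 0.8], "turn": [0, 0, 0], "fingers": 0.5},
    {"dp": [0, 0, 0.8], "turn": [0, 0, 0], "fingers": 0.5},
    {"dp": [0, 0, 0.3], "turn": [0, 0, 0], "fingers": 0.5},
  ],
)

```text
clock: 5.03
eef_pos: [488.4, -299.7, 39.7]
tcp_rot: [3.138, -0.005, -3.141]
contact_force: [-1.0, 0.6, -2.3]
opening: 0.708
grasp_force: 44.5
```

Call:
play_rows(
  rows=[
    {"dp": [0, 0, 0.1], "turn": [0, 0, 0], "fingers": 0.5},
    {"dp": [0, 0, 0.1], "turn": [0, 0, 0], "fingers": 0.5},
    {"dp": [0, 0, 0], "turn": [0, 0, 0], "fingers": 0.5},
    {"dp": [0, 0, 0], "turn": [0, 0, 0], "fingers": 0.5},
  ],
)

```text
clock: 5.37
eef_pos: [491.6, -303.0, 36.7]
tcp_rot: [-3.141, 0.002, -3.141]
contact_force: [-0.5, -0.2, -2.0]
opening: 0.707
grasp_force: 44.5
```

Call:
play_rows(
  rows=[
    {"dp": [0, 0, 0.06], "turn": [0, 0, 0], "fingers": 0.5},
    {"dp": [0, 0, 0.05], "turn": [0, 0, 0], "fingers": 0.5},
    {"dp": [0, 0, 0], "turn": [0, 0, 0], "fingers": 0.5},
  ],
)

```text
clock: 5.62
eef_pos: [491.0, -303.1, 31.4]
tcp_rot: [-3.141, 0.001, 3.141]
contact_force: [0.6, 0.1, -1.8]
opening: 0.709
grasp_force: 44.6
```

Call:
play_rows(
  rows=[
    {"dp": [0, 0, 0], "turn": [0, 0, 0], "fingers": 0.3},
    {"dp": [0, 0, 0], "turn": [0, 0, 0], "fingers": 0.1},
    {"dp": [0, 0, 0], "turn": [0, 0, 0], "fingers": 0},
    {"dp": [0, 0, 0], "turn": [0, 0, 0], "fingers": 0},
  ],
)

```text
clock: 5.95
eef_pos: [490.5, -302.9, 31.1]
tcp_rot: [-3.141, 0.0, 3.141]
contact_force: [0.2, -0.6, 0.1]
opening: 0.998
grasp_force: 0.0
```

Call:
play_rows(
  rows=[
    {"dp": [0, 0, -0.6], "turn": [0, 0, 0], "fingers": 0},
    {"dp": [0, 0, -1], "turn": [0, 0, 0], "fingers": 0},
    {"dp": [0, 0, -1], "turn": [0, 0, 0], "fingers": 0},
    {"dp": [0, 0, -1], "turn": [0, 0, 0], "fingers": 0},
    {"dp": [0, 0, -0.6], "turn": [0, 0, 0], "fingers": 0},
  ],
)

```text
clock: 6.37
eef_pos: [491.6, -303.5, 203.2]
tcp_rot: [-3.139, 0.004, 3.141]
contact_force: [0.5, -1.0, -0.5]
opening: 1.001
grasp_force: 0.0
```

Run:
```python
from h import *
d=snap('top','t2'); im=d['pixels']
w=snap('wrist','w3'); s=r.sense(); print(s['eef_pos'],s['clock'])
a=cv2.resize(im[125:250,345:450],None,fx=4,fy=4,interpolation=cv2.INTER_CUBIC)
out=np.zeros((500,800,3),np.uint8); out[:500,:400]=a[:,:400]; b=cv2.resize(w['pixels'][:, :],(400,300)); out[:300,400:]=b
cv2.imwrite('pics/c2.png',out[:,:,::-1])
print(proj(w,(494.8,-303.8,65)))
```

```text
[ 492.86637491 -304.33585312  204.00673701] 6.4667
[283.83048877761456, 193.61808975294312]
```

View pics/c2.png

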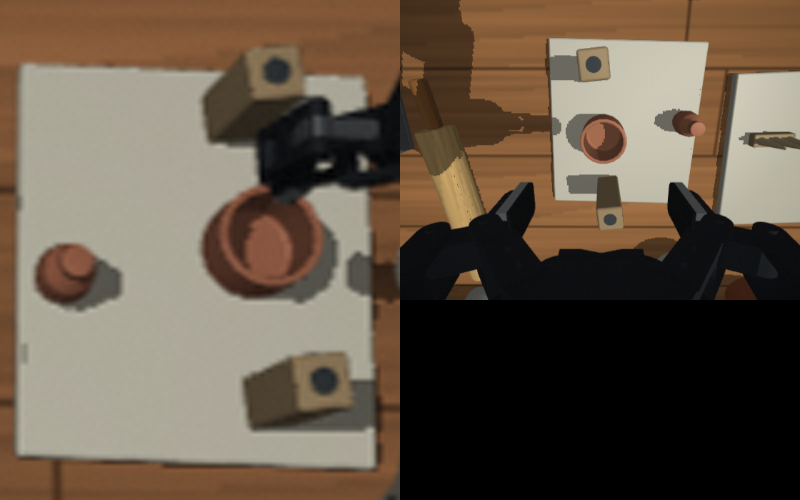

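The jar stands between the props; its rim centre in the wrist crop, (604,138), is within 2 px of target. The vase is untouched. Now for the lid.

Call:
play_rows(
  rows=[
    {"dp": [0.15, 0.945, 0], "turn": [0, 0, 0], "fingers": 0},
    {"dp": [0.15, 0.945, 0], "turn": [0, 0, 0], "fingers": 0},
    {"dp": [0.15, 0.945, 0], "turn": [0, 0, 0], "fingers": 0},
    {"dp": [0.15, 0.945, 0], "turn": [0, 0, 0], "fingers": 0},
    {"dp": [0.15, 0.945, 0], "turn": [0, 0, 0], "fingers": 0},
  ],
)

```text
clock: 6.88
eef_pos: [459.3, -112.2, 198.0]
tcp_rot: [3.141, -0.001, 3.141]
contact_force: [0.6, 0.3, 0.1]
opening: 1.001
grasp_force: 0.0
```

Call:
play_rows(
  rows=[
    {"dp": [0.15, 0.945, 0], "turn": [0, 0, 0], "fingers": 0},
    {"dp": [0.15, 0.945, 0], "turn": [0, 0, 0], "fingers": 0},
    {"dp": [0.15, 0.945, 0], "turn": [0, 0, 0], "fingers": 0},
    {"dp": [0.15, 0.945, 0], "turn": [0, 0, 0], "fingers": 0},
    {"dp": [0.15, 0.945, 0], "turn": [0, 0, 0], "fingers": 0},
  ],
)

```text
clock: 7.3
eef_pos: [429.4, 76.8, 198.1]
tcp_rot: [-3.141, -0.001, 3.141]
contact_force: [0.8, 0.1, -0.8]
opening: 1.001
grasp_force: 0.0
```

Call:
play_rows(
  rows=[
    {"dp": [0.15, 0.945, 0], "turn": [0, 0, 0], "fingers": 0},
    {"dp": [0.15, 0.945, 0], "turn": [0, 0, 0], "fingers": 0},
    {"dp": [0.15, 0.945, 0], "turn": [0, 0, 0], "fingers": 0},
    {"dp": [0.15, 0.945, 0], "turn": [0, 0, 0], "fingers": 0},
    {"dp": [0, 0, 0], "turn": [0, 0, 0], "fingers": 0},
  ],
)

```text
clock: 7.72
eef_pos: [405.5, 231.7, 198.3]
tcp_rot: [3.14, -0.0, -3.138]
contact_force: [-0.0, -0.2, -0.4]
opening: 0.998
grasp_force: 0.0
```

```bash
cat >> h.py <<'E'
def clay(d,lo=None,mn=300):
    hsv=cv2.cvtColor(d['pixels'],cv2.COLOR_RGB2HSV); m=((hsv[:,:,0]<12)&(hsv[:,:,1]>100)&(hsv[:,:,2]>30)).astype(np.uint8)
    m=cv2.morphologyEx(m,cv2.MORPH_OPEN,np.ones((3,3))); n,l,s,c=cv2.connectedComponentsWithStats(m)
    return [(s[i].tolist(),c[i].round(1).tolist()) for i in range(1,n) if s[i,4]>mn]
E
python3 - <<'E'
from h import *
d=snap('wrist','w4'); s=r.sense(); print(s['eef_pos'],s['tcp_rot'],s['clock'])
p=proj(d,(408.5,226.2,29)); print('pred',p)
for b in clay(d): print(b)
E
```

```text
[405.57881575 229.12137589 198.07492974] [-3.14159233e+00 -8.84178564e-04 -3.13727015e+00] 7.7667
pred [276.4193556557936, 189.5962355946985]
([246, 159, 63, 62, 3068], [276.8, 189.1])
([356, 176, 83, 76, 4471], [396.7, 213.4])
([337, 278, 56, 66, 2412], [362.6, 313.4])
```

Call:
play_rows(
  rows=[
    {"dp": [-0.07, -0.06, 0.9], "turn": [0, 0, 0], "fingers": 0},
    {"dp": [0, 0, 1], "turn": [0, 0, 0], "fingers": 0},
    {"dp": [0, 0, 1], "turn": [0, 0, 0], "fingers": 0},
    {"dp": [0, 0, 0.9], "turn": [0, 0, 0], "fingers": 0},
    {"dp": [0, 0, 0.2], "turn": [0, 0, 0], "fingers": 0},
  ],
)

```text
clock: 8.18
eef_pos: [405.9, 221.1, 34.1]
tcp_rot: [-3.137, -0.007, 3.14]
contact_force: [-1.8, 0.5, -0.3]
opening: 0.997
grasp_force: 0.0
```

Call:
play_rows(
  rows=[
    {"dp": [0, 0, 0], "turn": [0, 0, 0], "fingers": 0},
    {"dp": [0, 0, 0], "turn": [0, 0, 0], "fingers": 0},
    {"dp": [0, 0, 0], "turn": [0, 0, 0], "fingers": 0},
  ],
)

```text
clock: 8.43
eef_pos: [410.8, 224.4, 40.6]
tcp_rot: [3.14, 0.002, 3.141]
contact_force: [0.2, 0.8, 0.2]
opening: 0.999
grasp_force: 0.0
```

Call:
play_rows(
  rows=[
    {"dp": [0.04, 0.03, 0.18], "turn": [0, 0, 0], "fingers": 0.2},
    {"dp": [0, 0, 0], "turn": [0, 0, 0], "fingers": 0.4},
    {"dp": [0, 0, 0], "turn": [0, 0, 0], "fingers": 0.5},
    {"dp": [0, 0, 0], "turn": [0, 0, 0], "fingers": 0.5},
  ],
)

```text
clock: 8.77
eef_pos: [408.1, 225.4, 32.3]
tcp_rot: [3.141, 0.001, 3.141]
contact_force: [-0.3, 0.7, -0.4]
opening: 0.501
grasp_force: 0.0
```

Call:
play_rows(
  rows=[
    {"dp": [0, 0, 0], "turn": [0, 0, 0], "fingers": 0.75},
    {"dp": [0, 0, 0], "turn": [0, 0, 0], "fingers": 0.9},
    {"dp": [0, 0, 0], "turn": [0, 0, 0], "fingers": 0.95},
    {"dp": [0, 0, 0], "turn": [0, 0, 0], "fingers": 0.95},
    {"dp": [0, 0, 0], "turn": [0, 0, 0], "fingers": 0.95},
  ],
)

```text
clock: 9.18
eef_pos: [408.0, 225.4, 32.1]
tcp_rot: [3.141, 0.0, 3.141]
contact_force: [-1.1, -0.6, 5.5]
opening: 0.188
grasp_force: 38.9
```

Call:
play_rows(
  rows=[
    {"dp": [0, 0, 0], "turn": [0, 0, 0], "fingers": 0.95},
    {"dp": [0, 0, 0], "turn": [0, 0, 0], "fingers": 0.95},
  ],
)

```text
clock: 9.35
eef_pos: [408.0, 225.4, 32.1]
tcp_rot: [3.141, 0.0, 3.141]
contact_force: [-1.5, -0.3, 6.2]
opening: 0.184
grasp_force: 38.9
```

Call:
play_rows(
  rows=[
    {"dp": [0, 0, -0.4], "turn": [0, 0, 0], "fingers": 0.95},
    {"dp": [0, 0, -0.9], "turn": [0, 0, 0], "fingers": 0.95},
    {"dp": [0, 0, -1], "turn": [0, 0, 0], "fingers": 0.95},
    {"dp": [0, 0, -0.8], "turn": [0, 0, 0], "fingers": 0.95},
    {"dp": [-0.08, -0.45, 0], "turn": [0, 0, 0], "fingers": 0.95},
  ],
)

```text
clock: 9.77
eef_pos: [414.5, 210.4, 161.6]
tcp_rot: [3.136, 0.009, -3.141]
contact_force: [1.6, 1.0, -1.2]
opening: 0.181
grasp_force: 39.4
```

Call:
play_rows(
  rows=[
    {"dp": [-0.15, -0.94, 0], "turn": [0, 0, 0], "fingers": 0.95},
    {"dp": [-0.15, -0.94, 0], "turn": [0, 0, 0], "fingers": 0.95},
    {"dp": [-0.15, -0.94, 0], "turn": [0, 0, 0], "fingers": 0.95},
    {"dp": [-0.15, -0.94, 0], "turn": [0, 0, 0], "fingers": 0.95},
    {"dp": [-0.15, -0.94, 0], "turn": [0, 0, 0], "fingers": 0.95},
  ],
)

```text
clock: 10.18
eef_pos: [440.7, 17.5, 155.8]
tcp_rot: [3.142, 0.0, -3.141]
contact_force: [1.0, -0.3, -0.1]
opening: 0.187
grasp_force: 39.4
```

Call:
play_rows(
  rows=[
    {"dp": [-0.15, -0.94, 0], "turn": [0, 0, 0], "fingers": 0.95},
    {"dp": [-0.15, -0.94, 0], "turn": [0, 0, 0], "fingers": 0.95},
    {"dp": [-0.15, -0.94, 0], "turn": [0, 0, 0], "fingers": 0.95},
    {"dp": [-0.15, -0.94, 0], "turn": [0, 0, 0], "fingers": 0.95},
    {"dp": [-0.15, -0.94, 0], "turn": [0, 0, 0], "fingers": 0.95},
  ],
)

```text
clock: 10.6
eef_pos: [470.6, -170.8, 155.7]
tcp_rot: [3.142, -0.0, 3.141]
contact_force: [1.4, 0.3, 0.1]
opening: 0.186
grasp_force: 39.4
```

Call:
play_rows(
  rows=[
    {"dp": [-0.15, -0.94, 0], "turn": [0, 0, 0], "fingers": 0.95},
    {"dp": [-0.15, -0.94, 0], "turn": [0, 0, 0], "fingers": 0.95},
    {"dp": [-0.15, -0.8, 0], "turn": [0, 0, 0], "fingers": 0.95},
    {"dp": [0, 0, 0], "turn": [0, 0, 0], "fingers": 0.95},
    {"dp": [0, 0, 0], "turn": [0, 0, 0], "fingers": 0.95},
  ],
)

```text
clock: 11.02
eef_pos: [488.6, -277.5, 155.3]
tcp_rot: [3.141, -0.0, 3.139]
contact_force: [-0.1, 0.8, -0.8]
opening: 0.186
grasp_force: 39.5
```

Call:
play_rows(
  rows=[
    {"dp": [0, 0, 0], "turn": [0, 0, 0], "fingers": 0.95},
    {"dp": [0, 0, 0], "turn": [0, 0, 0], "fingers": 0.95},
  ],
)

```text
clock: 11.18
eef_pos: [488.4, -274.9, 155.4]
tcp_rot: [3.141, -0.001, -3.141]
contact_force: [1.3, -0.4, -0.8]
opening: 0.189
grasp_force: 39.5
```

Run:
```python
from h import *
d=snap('wrist','w5'); s=r.sense(); print(s['eef_pos'],s['tcp_rot'],s['clock'])
print('jar pred',proj(d,(494.5,-302.5,65)),proj(d,(463.5,-302.5,65)))
for b in clay(d): print(b)
```

```text
[ 488.56365666 -274.77841205  155.58625812] [ 3.14107889e+00 -5.73964655e-04 -3.14086883e+00] 11.2333
jar pred [246.7215357495034, 217.07619613323845] [245.4743045736788, 177.86227282032223]
([364, 171, 52, 44, 1731], [389.2, 192.5])
([208, 176, 137, 141, 10121], [271.7, 237.8])
```

View pics/w5.png

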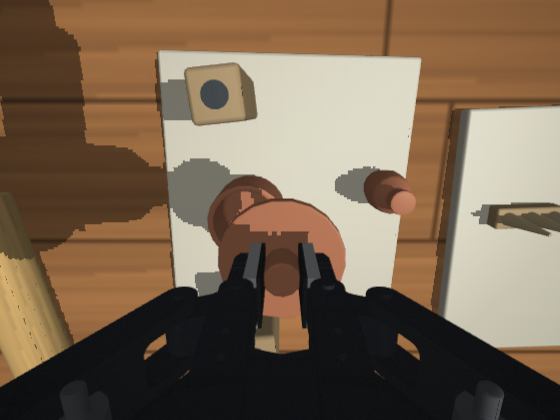

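The lid is held level: disc spans u 219–345, v 199–317. The jar rim's left and top edges, 208 and 176, match the prediction.

Run:
```python
from h import *
d=dict(np.load('pics/w5.npz')); 
a,b,c,e=[ray(d,u,v,152.5) for u,v in [(282,199),(282,317),(219,258),(345,258)]]; print((a+b)/2,(c+e)/2,b[0]-a[0],e[1]-c[1])
print(ray(d,247,177,65),ray(d,208,216,65))
```

```text
[ 489.11444566 -275.23890039  152.5       ] [ 487.28042043 -275.23854002  152.5       ] 65.31249714062392 63.5816563319008
[ 462.84260967 -301.33425811   65.        ] [ 493.61559888 -332.57375581   65.        ]
```

Call:
play_rows(
  rows=[
    {"dp": [-0.14, -0.67, 0], "turn": [0, 0, 0], "fingers": 0.95},
    {"dp": [0, 0, 0.4], "turn": [0, 0, 0], "fingers": 0.95},
    {"dp": [0, 0, 0.8], "turn": [0, 0, 0], "fingers": 0.95},
    {"dp": [0, 0, 0.5], "turn": [0, 0, 0], "fingers": 0.95},
    {"dp": [0, 0, 0], "turn": [0, 0, 0], "fingers": 0.95},
  ],
)

```text
clock: 11.65
eef_pos: [492.0, -300.3, 84.1]
tcp_rot: [3.138, -0.006, -3.141]
contact_force: [-1.4, 0.7, -1.0]
opening: 0.19
grasp_force: 39.5
```

Call:
play_rows(
  rows=[
    {"dp": [0, 0, 0], "turn": [0, 0, 0], "fingers": 0.95},
    {"dp": [0, 0, 0], "turn": [0, 0, 0], "fingers": 0.95},
    {"dp": [0, 0, 0], "turn": [0, 0, 0], "fingers": 0.95},
  ],
)

```text
clock: 11.9
eef_pos: [495.6, -303.0, 89.4]
tcp_rot: [-3.14, 0.002, -3.141]
contact_force: [0.4, -0.7, -0.2]
opening: 0.187
grasp_force: 39.5
```

Call:
play_rows(
  rows=[
    {"dp": [0.03, 0.02, 0.15], "turn": [0, 0, 0], "fingers": 0.95},
    {"dp": [0, 0, 0.1], "turn": [0, 0, 0], "fingers": 0.95},
    {"dp": [0, 0, 0.05], "turn": [0, 0, 0], "fingers": 0.95},
    {"dp": [0, 0, 0], "turn": [0, 0, 0], "fingers": 0.95},
    {"dp": [0, 0, 0], "turn": [0, 0, 0], "fingers": 0.95},
  ],
)

```text
clock: 12.32
eef_pos: [493.2, -302.0, 75.6]
tcp_rot: [3.141, -0.0, 3.141]
contact_force: [-0.3, 0.6, 0.6]
opening: 0.186
grasp_force: 39.6
```

Call:
play_rows(
  rows=[
    {"dp": [0, 0, 0.02], "turn": [0, 0, 0], "fingers": 0.95},
    {"dp": [0, 0, 0], "turn": [0, 0, 0], "fingers": 0.6},
    {"dp": [0, 0, 0], "turn": [0, 0, 0], "fingers": 0.3},
    {"dp": [0, 0, 0], "turn": [0, 0, 0], "fingers": 0},
    {"dp": [0, 0, 0], "turn": [0, 0, 0], "fingers": 0},
  ],
)

```text
clock: 12.73
eef_pos: [493.3, -302.1, 75.0]
tcp_rot: [-3.141, 0.0, 3.141]
contact_force: [-0.9, -0.3, -0.1]
opening: 0.746
grasp_force: 0.0
```

Call:
play_rows(
  rows=[
    {"dp": [0, 0, -0.5], "turn": [0, 0, 0], "fingers": 0},
    {"dp": [0, 0, -1], "turn": [0, 0, 0], "fingers": 0},
    {"dp": [0, 0, -1], "turn": [0, 0, 0], "fingers": 0},
    {"dp": [0, 0, -0.8], "turn": [0, 0, 0], "fingers": 0},
    {"dp": [0, 0, 0], "turn": [0, 0, 0], "fingers": 0},
  ],
)

```text
clock: 13.15
eef_pos: [496.5, -304.0, 213.9]
tcp_rot: [-3.136, 0.009, 3.141]
contact_force: [1.7, -1.0, 0.8]
opening: 0.999
grasp_force: 0.0
```

Run:
```python
from h import *
d=snap('wrist','w6'); s=r.sense(); print(s['eef_pos'],s['tcp_rot'],s['clock'])
for b in clay(d): print(b)
for z in (65,72): 
  for dx,dy in((-33,0),(33,0),(0,-33),(0,33)): print(z,np.round(proj(d,(494,-302,0+z)+np.array([dx,dy,0])),1))
t=snap('top','t3')
w=d['pixels'][100:300,130:460]; out=np.zeros((600,800,3),np.uint8); out[:400,:660]=cv2.resize(w,None,fx=2,fy=2); 
a=cv2.resize(snap('scene','s3')['pixels'][220:400,100:320],(244,200)); out[400:,:244]=a
cv2.imwrite('pics/c3.png',out[:,:,::-1])
```

```text
[ 495.30080093 -303.24585916  210.83079344] [-3.13778517  0.00617973  3.14123548] 13.2
([379, 152, 45, 34, 1200], [400.9, 168.9])
([250, 156, 69, 67, 3697], [284.1, 188.8])
([452, 382, 48, 38, 1232], [472.8, 404.2])
65 [285.2 152.6]
65 [285.  220.4]
65 [250.3 187.5]
65 [320.  187.6]
72 [285.3 153.6]
72 [285.1 222.9]
72 [249.6 189.3]
72 [320.8 189.4]
```

View pics/c3.png

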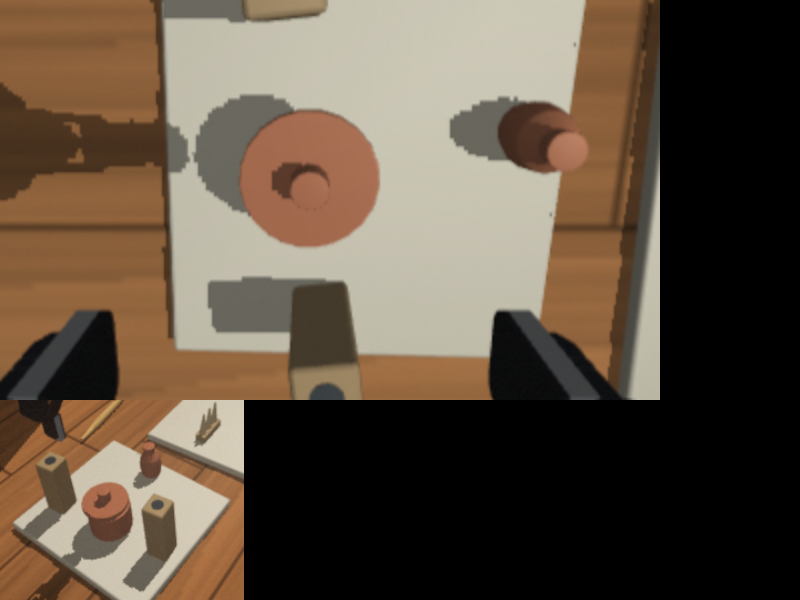

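The lid is seated centrally: disc centre is at (284,189) against a predicted (285,188), and the props and vase are undisturbed. I'll move towards the dish, imaging the cone bar on the way.

Call:
play_rows(
  rows=[
    {"dp": [-0.07, 0.98, 0], "turn": [0, 0, 0], "fingers": 0},
    {"dp": [-0.07, 0.98, 0], "turn": [0, 0, 0], "fingers": 0},
    {"dp": [-0.07, 0.98, 0], "turn": [0, 0, 0], "fingers": 0},
    {"dp": [-0.07, 0.98, 0], "turn": [0, 0, 0], "fingers": 0},
    {"dp": [-0.07, 0.98, 0], "turn": [0, 0, 0], "fingers": 0},
  ],
)

```text
clock: 13.72
eef_pos: [506.0, -104.2, 205.0]
tcp_rot: [3.141, -0.003, 3.141]
contact_force: [0.9, 0.5, -0.9]
opening: 1.004
grasp_force: 0.0
```

Call:
play_rows(
  rows=[
    {"dp": [-0.07, 0.98, 0], "turn": [0, 0, 0], "fingers": 0},
    {"dp": [-0.07, 0.98, 0], "turn": [0, 0, 0], "fingers": 0},
    {"dp": [0, 0, 0], "turn": [0, 0, 0], "fingers": 0},
    {"dp": [0, 0, 0], "turn": [0, 0, 0], "fingers": 0},
  ],
)

```text
clock: 14.05
eef_pos: [512.0, -25.6, 205.2]
tcp_rot: [3.141, -0.003, -3.138]
contact_force: [0.9, -1.0, 0.3]
opening: 0.997
grasp_force: 0.0
```

Run:
```python
from h import *
d=snap('wrist','w7'); s=r.sense(); print(s['eef_pos'],s['clock'],s['qpos'].round(2))
u,v=proj(d,(505,-53,22)); print(u,v)
u,v=int(u),int(v); x0,y0=max(u-110,0),max(v-75,0); print(x0,y0)
cv2.imwrite('pics/c7.png',cv2.resize(d['pixels'][y0:y0+150,x0:x0+200,::-1],None,fx=4,fy=4,interpolation=cv2.INTER_CUBIC))
```

```text
[512.10282879 -26.9608499  205.46170236] 14.1 [-0.06  0.21  1.9  -0.    1.04 -1.63]
256.0717107608656 177.67883591991495
146 102
```

View pics/c7.png

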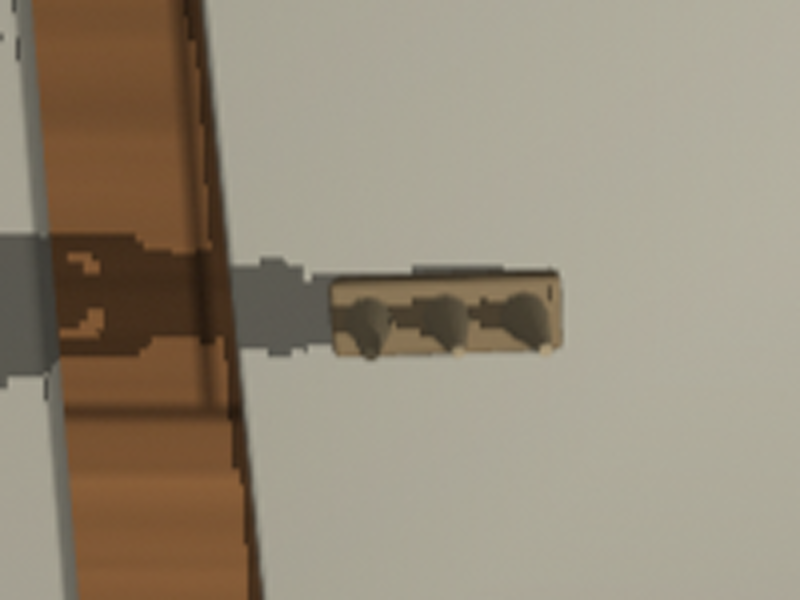

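The bar's top corners in the crop are about (332,280), (560,273), (560,349) and (334,355).

Run:
```python
from h import *
d=dict(np.load('pics/w7.npz'))
c=np.array([ray(d,x/4+145.6,y/4+101.6,29)[:2] for x,y in[(332,280),(560,273),(560,349),(334,355)]])
ctr=c.mean(0); yv=(c[1]+c[2]-c[0]-c[3])/2; L=np.linalg.norm(yv); yv/=L; xv=np.array([yv[1],-yv[0]])
print(c.round(1),ctr,L,'bar x yaw deg',np.degrees(np.arctan2(xv[1],xv[0])))
print('beaker',ctr+62*xv,'dish',ctr+82*yv)
```

```text
[[497.4 -80.4]
 [495.4 -22.1]
 [515.3 -22. ]
 [517.1 -80.7]] [506.31008278 -51.31324787] 58.534204575321176 bar x yaw deg 1.8542952143387375
beaker [568.27761622 -49.3070576 ] dish [503.65673436  30.64381249]
```

Call:
play_rows(
  rows=[
    {"dp": [-0.08, 0.89, 0], "turn": [0, 0, 0], "fingers": 0},
    {"dp": [-0.08, 0.89, 0], "turn": [0, 0, 0], "fingers": 0},
    {"dp": [-0.08, 0.89, 0], "turn": [0, 0, 0], "fingers": 0},
    {"dp": [-0.08, 0.89, 0], "turn": [0, 0, 0], "fingers": 0},
    {"dp": [-0.08, 0.89, 0], "turn": [0, 0, 0], "fingers": 0},
  ],
)

```text
clock: 14.52
eef_pos: [529.0, 150.1, 206.0]
tcp_rot: [-3.141, -0.001, 3.139]
contact_force: [0.3, 0.2, -0.2]
opening: 1.0
grasp_force: 0.0
```

Call:
play_rows(
  rows=[
    {"dp": [-0.08, 0.89, 0], "turn": [0, 0, 0], "fingers": 0},
    {"dp": [-0.08, 0.89, 0], "turn": [0, 0, 0], "fingers": 0},
    {"dp": [-0.08, 0.89, 0], "turn": [0, 0, 0], "fingers": 0},
    {"dp": [-0.08, 0.89, 0], "turn": [0, 0, 0], "fingers": 0},
    {"dp": [-0.08, 0.89, 0], "turn": [0, 0, 0], "fingers": 0},
  ],
)

```text
clock: 14.93
eef_pos: [545.7, 328.2, 205.8]
tcp_rot: [-3.14, -0.001, 3.139]
contact_force: [1.2, -0.3, -0.2]
opening: 1.001
grasp_force: 0.0
```

Call:
play_rows(
  rows=[
    {"dp": [0, 0, 0], "turn": [0, 0, 1], "fingers": 0},
    {"dp": [0, 0, 0], "turn": [0, 0, 1], "fingers": 0},
    {"dp": [0, 0, 0], "turn": [0, 0, 1], "fingers": 0},
    {"dp": [0, 0, 0], "turn": [0, 0, 1], "fingers": 0},
    {"dp": [0, 0, 0], "turn": [0, 0, 1], "fingers": 0},
  ],
)

```text
clock: 15.35
eef_pos: [545.7, 326.4, 205.6]
tcp_rot: [-3.14, -0.001, 2.611]
contact_force: [0.1, -0.3, 0.1]
opening: 0.996
grasp_force: 0.0
```

Call:
play_rows(
  rows=[
    {"dp": [0, 0, 0], "turn": [0, 0, 1], "fingers": 0},
    {"dp": [0, 0, 0], "turn": [0, 0, 1], "fingers": 0},
    {"dp": [0, 0, 0], "turn": [0, 0, 1], "fingers": 0},
    {"dp": [0, 0, 0], "turn": [0, 0, 1], "fingers": 0},
    {"dp": [0, 0, 0], "turn": [0, 0, 1], "fingers": 0},
  ],
)

```text
clock: 15.77
eef_pos: [545.8, 326.3, 205.7]
tcp_rot: [-3.14, 0.0, 2.087]
contact_force: [-0.3, 0.3, 0.4]
opening: 1.002
grasp_force: 0.0
```

Call:
play_rows(
  rows=[
    {"dp": [0, 0, 0], "turn": [0, 0, 1], "fingers": 0},
    {"dp": [0, 0, 0], "turn": [0, 0, 1], "fingers": 0},
    {"dp": [0, 0, 0], "turn": [0, 0, 1], "fingers": 0},
    {"dp": [0, 0, 0], "turn": [0, 0, 1], "fingers": 0},
    {"dp": [0, 0, 0], "turn": [0, 0, 1], "fingers": 0},
  ],
)

```text
clock: 16.18
eef_pos: [545.8, 326.3, 205.7]
tcp_rot: [-3.14, 0.001, 1.563]
contact_force: [-0.1, 0.4, 1.3]
opening: 1.001
grasp_force: 0.0
```

Call:
play_rows(
  rows=[
    {"dp": [0, 0, 0], "turn": [0, 0, 1], "fingers": 0},
    {"dp": [0, 0, 0], "turn": [0, 0, 0.75], "fingers": 0},
    {"dp": [0, 0, 0], "turn": [0, 0, 0], "fingers": 0},
    {"dp": [0, 0, 0], "turn": [0, 0, 0], "fingers": 0},
  ],
)

```text
clock: 16.52
eef_pos: [545.6, 326.8, 206.0]
tcp_rot: [-3.141, 0.001, 1.388]
contact_force: [0.5, 0.7, 0.1]
opening: 1.001
grasp_force: 0.0
```

Run:
```python
from h import *
d=snap('wrist','w8'); s=r.sense(); print(s['eef_pos'],s['tcp_rot'],s['clock'],s['qpos'].round(2))
u,v=proj(d,(544.6,328,51)); print(u,v)
u,v=int(u),int(v); x0,y0=max(u-100,0),max(v-75,0); print(x0,y0)
cv2.imwrite('pics/c8.png',cv2.resize(d['pixels'][y0:y0+150,x0:x0+200,::-1],None,fx=4,fy=4,interpolation=cv2.INTER_CUBIC))
```

```text
[545.47933715 327.13525137 206.15273108] [-3.14083216e+00  8.80903373e-04  1.38860231e+00] 16.5667 [ 0.54  0.39  1.63 -0.    1.12  0.72]
281.4772661500937 186.53370404686393
181 111
```

View pics/c8.png

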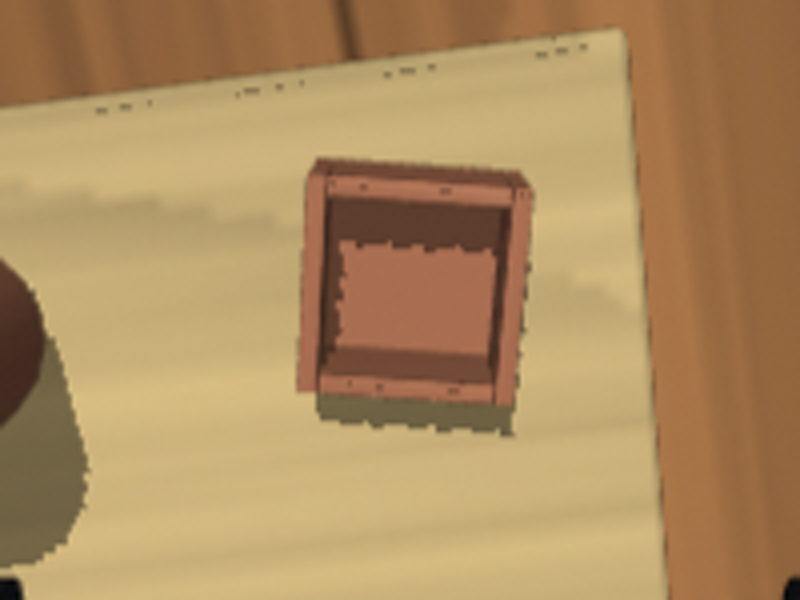

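The dish's rim corners in the crop are (308,175), (533,188), (515,405) and (298,391), about 4° off the fingers. The beaker is well to its left.

Run:
```python
from h import *
d=dict(np.load('pics/w8.npz'))
c=np.array([ray(d,x/4+180.6,y/4+110.6,51)[:2] for x,y in[(308,175),(533,188),(515,405),(298,391)]])
print(c.round(1),c.mean(0))
a=c[1]+c[2]-c[0]-c[3]; b=c[0]+c[1]-c[2]-c[3]; print(np.degrees(np.arctan2(a[1],a[0])),np.degrees(np.arctan2(b[1],b[0])))
```

```text
[[528.2 362.6]
 [579.7 349.9]
 [567.1 297.7]
 [515.  311. ]] [547.47591462 330.31808881]
-14.056464746353123 76.02347906693957
```

Call:
play_rows(
  rows=[
    {"dp": [0.07, 0.01, 0], "turn": [0, 0, 0.58], "fingers": 0},
    {"dp": [0, 0, 0.9], "turn": [0, 0, 0], "fingers": 0},
    {"dp": [0, 0, 1], "turn": [0, 0, 0], "fingers": 0},
    {"dp": [0, 0, 1], "turn": [0, 0, 0], "fingers": 0},
    {"dp": [0, 0, 0.9], "turn": [0, 0, 0], "fingers": 0},
  ],
)

```text
clock: 16.98
eef_pos: [545.8, 330.3, 52.9]
tcp_rot: [-3.142, 0.0, 1.329]
contact_force: [-0.1, 0.1, 0.3]
opening: 0.998
grasp_force: 0.0
```

Call:
play_rows(
  rows=[
    {"dp": [0, 0, 0.3], "turn": [0, 0, 0], "fingers": 0},
    {"dp": [0, 0, 0.2], "turn": [0, 0, 0], "fingers": 0},
    {"dp": [0, 0, 0], "turn": [0, 0, 0], "fingers": 0},
    {"dp": [0, 0, 0], "turn": [0, 0, 0], "fingers": 0},
  ],
)

```text
clock: 17.32
eef_pos: [547.1, 331.6, 36.3]
tcp_rot: [3.14, -0.001, 1.327]
contact_force: [0.0, 0.5, 0.5]
opening: 1.001
grasp_force: 0.0
```

Call:
play_rows(
  rows=[
    {"dp": [-0.03, 0, 0.3], "turn": [0, 0, 0], "fingers": 0},
    {"dp": [0, 0, 0], "turn": [0, 0, 0], "fingers": 0.2},
    {"dp": [0, 0, 0], "turn": [0, 0, 0], "fingers": 0.4},
    {"dp": [0, 0, 0], "turn": [0, 0, 0], "fingers": 0.6},
    {"dp": [0, 0, 0], "turn": [0, 0, 0], "fingers": 0.6},
  ],
)

```text
clock: 17.73
eef_pos: [546.3, 330.2, 23.8]
tcp_rot: [3.141, -0.001, 1.327]
contact_force: [-0.0, -0.6, 3.2]
opening: 0.625
grasp_force: 43.4
```

Call:
play_rows(
  rows=[
    {"dp": [0, 0, 0], "turn": [0, 0, 0], "fingers": 0.6},
    {"dp": [0, 0, 0], "turn": [0, 0, 0], "fingers": 0.6},
    {"dp": [0, 0, 0], "turn": [0, 0, 0], "fingers": 0.6},
  ],
)

```text
clock: 17.98
eef_pos: [546.3, 330.2, 23.8]
tcp_rot: [3.141, -0.001, 1.326]
contact_force: [-0.4, -0.4, 6.3]
opening: 0.624
grasp_force: 43.4
```

Call:
play_rows(
  rows=[
    {"dp": [0, 0, -0.5], "turn": [0, 0, 0], "fingers": 0.6},
    {"dp": [0, 0, -0.9], "turn": [0, 0, 0], "fingers": 0.6},
    {"dp": [0, 0, -0.9], "turn": [0, 0, -0.88], "fingers": 0.6},
    {"dp": [0, 0, -0.4], "turn": [0, 0, -0.88], "fingers": 0.6},
    {"dp": [0, 0, 0], "turn": [0, 0, -0.88], "fingers": 0.6},
  ],
)

```text
clock: 18.4
eef_pos: [548.0, 331.3, 135.8]
tcp_rot: [3.135, -0.004, 1.607]
contact_force: [-0.2, 0.3, -1.5]
opening: 0.631
grasp_force: 42.9
```

Call:
play_rows(
  rows=[
    {"dp": [-0.93, -0.16, 0], "turn": [0, 0, 0], "fingers": 0.6},
    {"dp": [-0.93, -0.16, 0], "turn": [0, 0, 0], "fingers": 0.6},
    {"dp": [-0.93, -0.16, 0], "turn": [0, 0, 0], "fingers": 0.6},
    {"dp": [-0.93, -0.16, 0], "turn": [0, 0, 0], "fingers": 0.6},
    {"dp": [-0.93, -0.16, 0], "turn": [0, 0, 0], "fingers": 0.6},
  ],
)

```text
clock: 18.82
eef_pos: [518.9, 141.5, 130.8]
tcp_rot: [-3.141, 0.0, 1.604]
contact_force: [0.6, -0.0, -2.2]
opening: 0.619
grasp_force: 42.8
```

Call:
play_rows(
  rows=[
    {"dp": [-0.93, -0.16, 0], "turn": [0, 0, 0], "fingers": 0.6},
    {"dp": [-0.93, -0.16, 0], "turn": [0, 0, 0], "fingers": 0.6},
    {"dp": [-0.7, -0.12, 0], "turn": [0, 0, 0], "fingers": 0.6},
    {"dp": [0, 0, 0], "turn": [0, 0, 0], "fingers": 0.6},
    {"dp": [0, 0, 0], "turn": [0, 0, 0], "fingers": 0.6},
  ],
)

```text
clock: 19.23
eef_pos: [505.1, 38.8, 131.0]
tcp_rot: [-3.142, -0.0, 1.6]
contact_force: [0.5, 0.4, -1.1]
opening: 0.625
grasp_force: 42.9
```

Run:
```python
from h import *
d=snap('wrist','w9'); s=r.sense(); print(s['eef_pos'],s['tcp_rot'],s['clock'])
```

```text
[505.43972971  39.75996505 131.02365174] [ 3.14129811e+00 -2.68318301e-04  1.60127444e+00] 19.2833
```

View pics/w9.png

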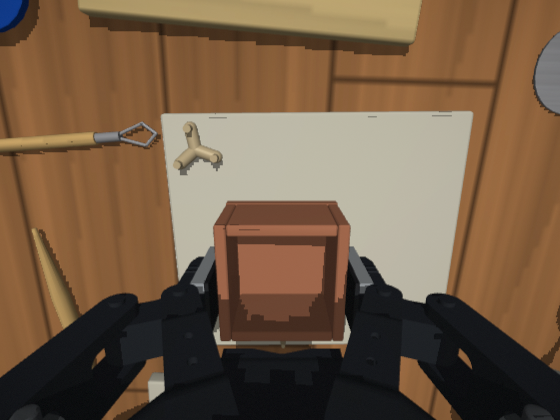

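Run:
```python
from h import *
d=dict(np.load('pics/w9.npz'))
c=np.array([ray(d,x,y,158.2)[:2] for x,y in[(216,225),(348,225),(345,338),(219,341)]]); print(c.round(1),c.mean(0))
```

```text
[[477.7  65.7]
 [528.9  67.2]
 [532.1  15.4]
 [477.5  12.2]] [504.01855521  40.13684445]
```

The dish is held square and centred under the tool, and the stilt at (195,150) is clear. Lowering it.

Call:
play_rows(
  rows=[
    {"dp": [-0.22, 0, 0], "turn": [0, 0, 0], "fingers": 0.6},
    {"dp": [0, 0, 0.8], "turn": [0, 0, 0], "fingers": 0.6},
    {"dp": [0, 0, 0.9], "turn": [0, 0, 0], "fingers": 0.6},
    {"dp": [0, 0, 0.6], "turn": [0, 0, 0], "fingers": 0.6},
    {"dp": [0, 0, 0.2], "turn": [0, 0, 0], "fingers": 0.6},
  ],
)

```text
clock: 19.7
eef_pos: [503.6, 31.8, 27.7]
tcp_rot: [-3.137, 0.0, 1.605]
contact_force: [-0.0, 0.2, -0.8]
opening: 0.619
grasp_force: 42.8
```

Call:
play_rows(
  rows=[
    {"dp": [0, 0, 0], "turn": [0, 0, 0], "fingers": 0.6},
    {"dp": [0, 0, 0], "turn": [0, 0, 0], "fingers": 0.6},
    {"dp": [0, 0, 0], "turn": [0, 0, 0], "fingers": 0.6},
  ],
)

```text
clock: 19.95
eef_pos: [507.0, 31.6, 32.2]
tcp_rot: [3.139, -0.0, 1.604]
contact_force: [0.4, 1.0, -1.7]
opening: 0.627
grasp_force: 42.8
```

Lower 8 mm, release, retreat.

Call:
play_rows(
  rows=[
    {"dp": [0, -0.06, 0.12], "turn": [0, 0, 0], "fingers": 0.6},
    {"dp": [0, 0, 0.07], "turn": [0, 0, 0], "fingers": 0.6},
    {"dp": [0, 0, 0], "turn": [0, 0, 0], "fingers": 0.6},
    {"dp": [0, 0, 0], "turn": [0, 0, 0], "fingers": 0.6},
  ],
)

```text
clock: 20.28
eef_pos: [503.7, 31.2, 23.8]
tcp_rot: [3.141, -0.0, 1.603]
contact_force: [0.4, 0.1, 1.2]
opening: 0.624
grasp_force: 43.1
```

Call:
play_rows(
  rows=[
    {"dp": [0, 0, 0], "turn": [0, 0, 0], "fingers": 0.4},
    {"dp": [0, 0, 0], "turn": [0, 0, 0], "fingers": 0.2},
    {"dp": [0, 0, 0], "turn": [0, 0, 0], "fingers": 0.05},
    {"dp": [0, 0, 0], "turn": [0, 0, 0], "fingers": 0.05},
  ],
)

```text
clock: 20.62
eef_pos: [503.2, 31.1, 23.3]
tcp_rot: [-3.142, 0.0, 1.603]
contact_force: [-0.2, -0.0, 0.2]
opening: 0.951
grasp_force: 0.0
```

Call:
play_rows(
  rows=[
    {"dp": [0, 0, -0.5], "turn": [0, 0, 0], "fingers": 0},
    {"dp": [0, 0, -1], "turn": [0, 0, 0], "fingers": 0},
    {"dp": [0, 0, -1], "turn": [0, 0, 0], "fingers": 0},
    {"dp": [0, 0, -1], "turn": [0, 0, 0], "fingers": 0},
    {"dp": [0, 0, -1], "turn": [0, 0, 0], "fingers": 0},
  ],
)

```text
clock: 21.03
eef_pos: [502.7, 31.1, 205.1]
tcp_rot: [-3.141, 0.0, 1.603]
contact_force: [1.1, -0.5, -0.6]
opening: 0.998
grasp_force: 0.0
```

Run:
```python
from h import *
d=snap('wrist','w10'); s=r.sense(); print(s['eef_pos'],s['tcp_rot'],s['clock'])
print(proj(d,(504,31,51)))
for b in clay(d): print(b)
# beaker check from top camera (rim)
t=snap('top','t4'); print([b for b in clay(t,mn=200)])
```

```text
[506.80535827  31.36042456 212.68241666] [ 3.13171334e+00 -2.12717477e-04  1.60291478e+00] 21.0833
[284.1764508486906, 188.32378354081536]
([255, 156, 56, 58, 3189], [282.4, 184.4])
([525, 199, 35, 73, 1827], [545.1, 234.5])
[([396, 172, 32, 27, 679], [411.4, 185.4]), ([124, 200, 32, 26, 615], [139.7, 212.4])]
```

Call:
play_rows(
  rows=[
    {"dp": [0.95, -0.23, 0], "turn": [0, 0, 0], "fingers": 0},
    {"dp": [0.95, -0.23, 0], "turn": [0, 0, 0], "fingers": 0},
    {"dp": [0.95, -0.23, 0], "turn": [0, 0, 0], "fingers": 0},
    {"dp": [0.95, -0.23, 0], "turn": [0, 0, 0], "fingers": 0},
    {"dp": [0.95, -0.23, 0], "turn": [0, 0, 0], "fingers": 0},
  ],
)

```text
clock: 21.55
eef_pos: [450.1, 220.9, 202.8]
tcp_rot: [-3.141, 0.0, 1.602]
contact_force: [1.6, -0.1, -0.4]
opening: 1.003
grasp_force: 0.0
```

Call:
play_rows(
  rows=[
    {"dp": [0.95, -0.23, 0], "turn": [0, 0, 0], "fingers": 0},
    {"dp": [0.95, -0.23, 0], "turn": [0, 0, 0], "fingers": 0},
    {"dp": [0.95, -0.23, 0], "turn": [0, 0, 0], "fingers": 0},
    {"dp": [0, 0, 0], "turn": [0, 0, -0.98], "fingers": 0},
    {"dp": [0, 0, 0], "turn": [0, 0, -0.98], "fingers": 0},
  ],
)

```text
clock: 21.97
eef_pos: [418.7, 334.7, 202.4]
tcp_rot: [-3.141, 0.0, 1.816]
contact_force: [0.5, -0.7, -0.0]
opening: 1.0
grasp_force: 0.0
```

Call:
play_rows(
  rows=[
    {"dp": [0, 0, 0], "turn": [0, 0, -0.98], "fingers": 0},
    {"dp": [0, 0, 0], "turn": [0, 0, -0.98], "fingers": 0},
    {"dp": [0, 0, 0], "turn": [0, 0, -0.98], "fingers": 0},
    {"dp": [0, 0, 0], "turn": [0, 0, -0.98], "fingers": 0},
    {"dp": [0, 0, 0], "turn": [0, 0, -0.98], "fingers": 0},
  ],
)

```text
clock: 22.38
eef_pos: [419.6, 332.4, 202.5]
tcp_rot: [-3.14, -0.0, 2.326]
contact_force: [0.5, 0.3, -0.5]
opening: 1.003
grasp_force: 0.0
```

Call:
play_rows(
  rows=[
    {"dp": [0, 0, 0], "turn": [0, 0, -0.98], "fingers": 0},
    {"dp": [0, 0, 0], "turn": [0, 0, -0.98], "fingers": 0},
    {"dp": [0, 0, 0], "turn": [0, 0, -0.98], "fingers": 0},
    {"dp": [0, 0, 0], "turn": [0, 0, -0.98], "fingers": 0},
    {"dp": [0, 0, 0], "turn": [0, 0, -0.98], "fingers": 0},
  ],
)

```text
clock: 22.8
eef_pos: [419.6, 332.4, 202.5]
tcp_rot: [-3.141, -0.001, 2.839]
contact_force: [-0.5, -0.2, -0.2]
opening: 1.002
grasp_force: 0.0
```

Call:
play_rows(
  rows=[
    {"dp": [0, 0, 0], "turn": [0, 0, -0.98], "fingers": 0},
    {"dp": [0, 0, 0], "turn": [0, 0, -0.98], "fingers": 0},
    {"dp": [0, 0, 0], "turn": [0, 0, -0.98], "fingers": 0},
    {"dp": [0, 0, 0], "turn": [0, 0, 0], "fingers": 0},
    {"dp": [0, 0, 0], "turn": [0, 0, 0], "fingers": 0},
  ],
)

```text
clock: 23.22
eef_pos: [419.7, 332.4, 202.7]
tcp_rot: [-3.141, -0.001, 3.139]
contact_force: [-0.8, -0.9, 0.4]
opening: 1.002
grasp_force: 0.0
```

Run:
```python
from h import *
d=snap('wrist','w11'); s=r.sense(); print(s['eef_pos'],s['tcp_rot'],s['clock'],s['qpos'].round(2))
print(proj(d,(420.5,334,95)),[proj(d,(420.5+a,334+b,95)) for a,b in((-27,0),(27,0),(0,-27),(0,27))])
for b in clay(d): print(b)
```

```text
[419.73213607 332.49865744 202.86894687] [-3.14115260e+00 -5.27398331e-04  3.13874592e+00] 23.2667 [ 0.67  0.25  1.85 -0.    1.04 -0.9 ]
[284.2319820918509, 204.3010018996214] [[284.2213532703971, 171.9779519385687], [284.2420225156839, 234.83469019187154], [251.5688920273489, 204.37955119586033], [316.9076384874744, 204.22242238344725]]
([254, 161, 63, 73, 3561], [284.7, 198.4])
([0, 233, 48, 59, 2379], [20.3, 261.2])
```

View pics/w11.png

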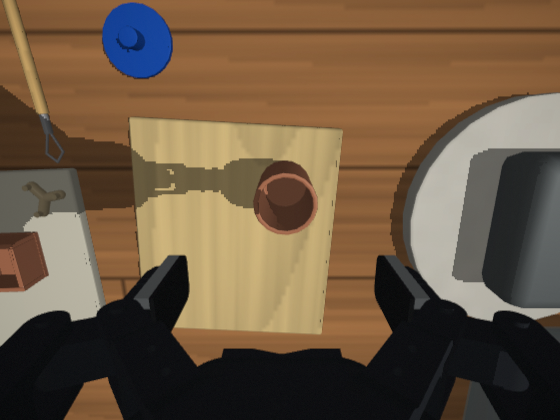

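The beaker rim spans u 254–317 with its bottom edge at v 234, as predicted. The plate on the right is clear of the fingers.

Call:
play_rows(
  rows=[
    {"dp": [0, 0.05, 0.9], "turn": [0, 0, 0], "fingers": 0},
    {"dp": [0, 0, 1], "turn": [0, 0, 0], "fingers": 0},
    {"dp": [0, 0, 1], "turn": [0, 0, 0], "fingers": 0},
    {"dp": [0, 0, 0.8], "turn": [0, 0, 0], "fingers": 0},
    {"dp": [0, 0, 0.3], "turn": [0, 0, 0], "fingers": 0},
  ],
)

```text
clock: 23.68
eef_pos: [417.6, 332.8, 39.2]
tcp_rot: [-3.138, -0.005, 3.14]
contact_force: [-1.2, -0.4, 0.4]
opening: 0.999
grasp_force: 0.0
```

Call:
play_rows(
  rows=[
    {"dp": [0, 0, 0], "turn": [0, 0, 0], "fingers": 0.1},
    {"dp": [0, 0, 0], "turn": [0, 0, 0], "fingers": 0.2},
    {"dp": [0, 0, 0], "turn": [0, 0, 0], "fingers": 0.4},
    {"dp": [0, 0, 0], "turn": [0, 0, 0], "fingers": 0.6},
    {"dp": [0, 0, 0], "turn": [0, 0, 0], "fingers": 0.6},
  ],
)

```text
clock: 24.1
eef_pos: [421.3, 335.6, 45.4]
tcp_rot: [3.139, 0.003, -3.141]
contact_force: [0.4, -2.0, 8.2]
opening: 0.609
grasp_force: 42.6
```

Call:
play_rows(
  rows=[
    {"dp": [0, 0, 0], "turn": [0, 0, 0], "fingers": 0.6},
    {"dp": [0, 0, 0], "turn": [0, 0, 0], "fingers": 0.6},
    {"dp": [0, 0, 0], "turn": [0, 0, 0], "fingers": 0.6},
  ],
)

```text
clock: 24.35
eef_pos: [421.3, 335.6, 45.4]
tcp_rot: [3.139, 0.003, -3.141]
contact_force: [-0.1, -1.0, 8.6]
opening: 0.608
grasp_force: 42.6
```

Call:
play_rows(
  rows=[
    {"dp": [0, 0, -0.5], "turn": [0, 0, 0], "fingers": 0.6},
    {"dp": [0, 0, -0.9], "turn": [0, 0, 0], "fingers": 0.6},
    {"dp": [0, 0, -1], "turn": [0, 0, 0], "fingers": 0.6},
    {"dp": [0, 0, -0.9], "turn": [0, 0, 0], "fingers": 0.6},
    {"dp": [-0.33, -0.87, 0], "turn": [0, 0, 0], "fingers": 0.6},
  ],
)

```text
clock: 24.77
eef_pos: [436.2, 306.2, 183.7]
tcp_rot: [3.132, 0.011, -3.138]
contact_force: [2.3, 1.1, -1.4]
opening: 0.607
grasp_force: 43.1
```

Call:
play_rows(
  rows=[
    {"dp": [-0.33, -0.87, 0], "turn": [0, 0, 0], "fingers": 0.6},
    {"dp": [-0.33, -0.87, 0], "turn": [0, 0, 0], "fingers": 0.6},
    {"dp": [-0.33, -0.87, 0], "turn": [0, 0, 0], "fingers": 0.6},
    {"dp": [-0.33, -0.87, 0], "turn": [0, 0, 0], "fingers": 0.6},
    {"dp": [-0.33, -0.87, 0], "turn": [0, 0, 0], "fingers": 0.6},
  ],
)

```text
clock: 25.18
eef_pos: [499.8, 124.3, 176.5]
tcp_rot: [3.141, 0.002, -3.141]
contact_force: [0.9, 0.6, -1.9]
opening: 0.607
grasp_force: 43.1
```

Call:
play_rows(
  rows=[
    {"dp": [-0.33, -0.87, 0], "turn": [0, 0, 0], "fingers": 0.6},
    {"dp": [-0.33, -0.87, 0], "turn": [0, 0, 0], "fingers": 0.6},
    {"dp": [-0.33, -0.87, 0], "turn": [0, 0, 0], "fingers": 0.6},
    {"dp": [-0.33, -0.87, 0], "turn": [0, 0, 0], "fingers": 0.6},
    {"dp": [-0.33, -0.87, 0], "turn": [0, 0, 0], "fingers": 0.6},
  ],
)

```text
clock: 25.6
eef_pos: [565.9, -49.9, 176.5]
tcp_rot: [-3.142, 0.002, -3.141]
contact_force: [0.5, 1.4, -2.0]
opening: 0.608
grasp_force: 43.1
```

Call:
play_rows(
  rows=[
    {"dp": [0, 0, 0], "turn": [0, 0, 0], "fingers": 0.6},
    {"dp": [0, 0, 0], "turn": [0, 0, 0], "fingers": 0.6},
    {"dp": [0, 0, 0], "turn": [0, 0, 0], "fingers": 0.6},
  ],
)

```text
clock: 25.85
eef_pos: [565.1, -48.0, 175.8]
tcp_rot: [3.141, 0.0, 3.141]
contact_force: [0.6, 0.6, -1.6]
opening: 0.609
grasp_force: 43.3
```

Run:
```python
from h import *
d=snap('wrist','w12'); s=r.sense(); print(s['eef_pos'],s['tcp_rot'],s['clock'])
print('bar pred',proj(d,(506.3,-51.3,29)),'dish',proj(d,(504,31,51)))
```

```text
[565.0175685  -47.46519872 175.70989046] [ 3.14127051e+00  1.47156083e-04 -3.14095778e+00] 25.9
bar pred [278.4957912256376, 127.93679209778591] dish [378.1064326405134, 126.14330752404389]
```

View pics/w12.png

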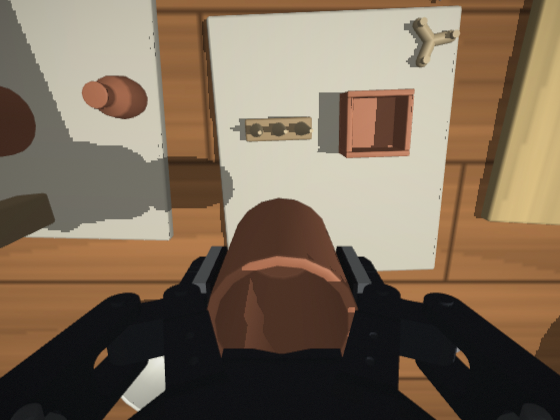

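The wrist view matches the predictions: bar centre is at (279,129) and the dish rim at (378,124) sits in line off its left end. The beaker is held upright over its spot.

Call:
play_rows(
  rows=[
    {"dp": [-0.08, -0.04, 0.6], "turn": [0, 0, 0], "fingers": 0.6},
    {"dp": [0, 0, 0.9], "turn": [0, 0, 0], "fingers": 0.6},
    {"dp": [0, 0, 0.8], "turn": [0, 0, 0], "fingers": 0.6},
    {"dp": [0, 0, 0.5], "turn": [0, 0, 0], "fingers": 0.6},
    {"dp": [0, 0, 0.2], "turn": [0, 0, 0], "fingers": 0.6},
  ],
)

```text
clock: 26.32
eef_pos: [566.2, -48.0, 52.5]
tcp_rot: [3.141, -0.005, -3.139]
contact_force: [-1.3, 0.0, -2.1]
opening: 0.607
grasp_force: 43.3
```

Call:
play_rows(
  rows=[
    {"dp": [0, 0, 0], "turn": [0, 0, 0], "fingers": 0.6},
    {"dp": [0, 0, 0], "turn": [0, 0, 0], "fingers": 0.6},
    {"dp": [0, 0, 0], "turn": [0, 0, 0], "fingers": 0.6},
  ],
)

```text
clock: 26.57
eef_pos: [569.8, -49.2, 56.9]
tcp_rot: [-3.141, 0.003, -3.14]
contact_force: [0.0, -0.2, -2.0]
opening: 0.61
grasp_force: 43.3
```

Call:
play_rows(
  rows=[
    {"dp": [0.03, 0, 0.15], "turn": [0, 0, 0], "fingers": 0.6},
    {"dp": [0, 0, 0.1], "turn": [0, 0, 0], "fingers": 0.6},
    {"dp": [0, 0, 0.03], "turn": [0, 0, 0], "fingers": 0.6},
    {"dp": [0, 0, 0], "turn": [0, 0, 0], "fingers": 0.6},
    {"dp": [0, 0, 0], "turn": [0, 0, 0], "fingers": 0.6},
  ],
)

```text
clock: 26.98
eef_pos: [568.1, -49.7, 45.5]
tcp_rot: [3.142, 0.002, -3.141]
contact_force: [-2.7, -0.3, 10.1]
opening: 0.608
grasp_force: 44.3
```

Touched down (about 10 N). Release and retreat.

Call:
play_rows(
  rows=[
    {"dp": [0, 0, 0], "turn": [0, 0, 0], "fingers": 0.4},
    {"dp": [0, 0, 0], "turn": [0, 0, 0], "fingers": 0.2},
    {"dp": [0, 0, 0], "turn": [0, 0, 0], "fingers": 0.05},
    {"dp": [0, 0, 0], "turn": [0, 0, 0], "fingers": 0.05},
  ],
)

```text
clock: 27.32
eef_pos: [567.6, -49.7, 44.2]
tcp_rot: [-3.142, 0.0, -3.141]
contact_force: [0.4, 0.7, 0.8]
opening: 0.951
grasp_force: 0.0
```

Call:
play_rows(
  rows=[
    {"dp": [0, 0, -0.5], "turn": [0, 0, 0], "fingers": 0},
    {"dp": [0, 0, -0.9], "turn": [0, 0, 0], "fingers": 0},
    {"dp": [0, 0, -1], "turn": [0, 0, 0], "fingers": 0},
    {"dp": [0, 0, -1], "turn": [0, 0, 0], "fingers": 0},
    {"dp": [0, 0, -0.6], "turn": [0, 0, 0], "fingers": 0},
  ],
)

```text
clock: 27.73
eef_pos: [568.7, -49.8, 208.2]
tcp_rot: [-3.141, 0.004, -3.141]
contact_force: [1.5, -0.6, 0.2]
opening: 0.999
grasp_force: 0.0
```

Call:
play_rows(
  rows=[
    {"dp": [0, 0, 0], "turn": [0, 0, 0], "fingers": 0},
    {"dp": [0, 0, 0], "turn": [0, 0, 0], "fingers": 0},
    {"dp": [0, 0, 0], "turn": [0, 0, 0], "fingers": 0},
  ],
)

```text
clock: 27.98
eef_pos: [566.8, -49.6, 203.3]
tcp_rot: [3.142, -0.001, -3.141]
contact_force: [-0.4, -0.8, -1.1]
opening: 0.998
grasp_force: 0.0
```

Run:
```python
from h import *
d=snap('wrist','w13'); s=snap('scene','s13')
print('beaker rim pred',proj(d,(568,-49.5,95)),[proj(d,(568+a,-49.5+b,95)) for a,b in((-27,0),(27,0),(0,-27),(0,27))],'dish',proj(d,(504,31,51)))
out=np.zeros((600,800,3),np.uint8); out[:300,:400]=cv2.resize(d['pixels'],(400,300)); out[:,400:][:300]=cv2.resize(s['pixels'],(400,300))
out[300:,:400]=cv2.resize(d['pixels'][110:290,190:430],(400,300)); out[300:,400:]=cv2.resize(s['pixels'][190:400,110:390],(400,300))
cv2.imwrite('pics/c13.png',out[:,:,::-1])
for b in clay(d): print(b)
```

```text
beaker rim pred [282.381447254936, 204.66028085868805] [[282.42155785937746, 172.4211851026422], [282.3435493216008, 235.12093132168397], [249.7882551962703, 204.64639845770006], [314.97726898607004, 204.67416437973105]] dish [371.0946904477283, 123.47273594120593]
([105, 78, 55, 38, 1592], [132.8, 96.2])
([0, 81, 57, 73, 3279], [24.4, 119.3])
([336, 90, 67, 62, 3889], [368.8, 120.6])
([250, 161, 63, 73, 3566], [280.9, 198.0])
```

View pics/c13.png

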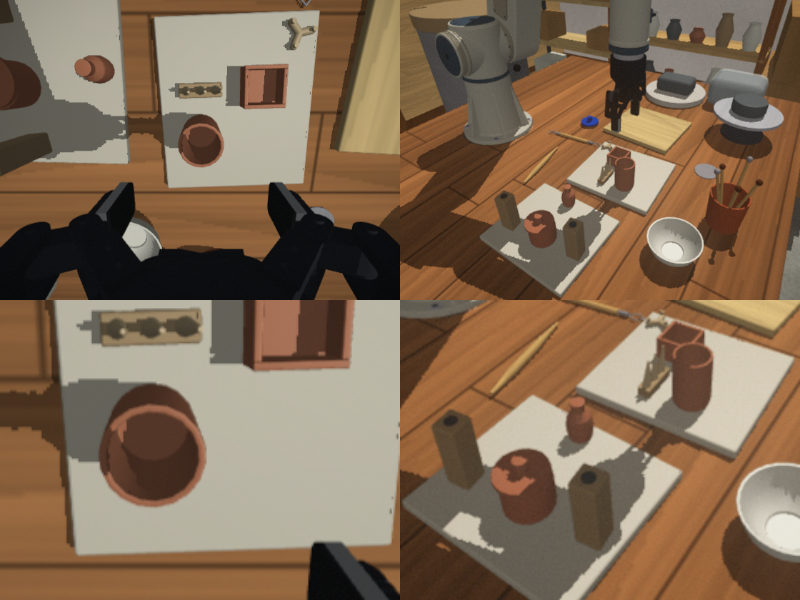

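The views show everything upright and in place. The beaker rim spans u 250–313 against a predicted 250–315, the dish is square off the bar's left end, the lidded jar is between the props, and the vase is standing. The gripper is clear, so I'm handing in.

```bash
python3 -c "
from rig import r
print(r.sign_off())"
```

```text
the job is handed in; nothing more can be done
None
```

All four pieces are on the kiln shelves as asked and the job was handed in at about 28 s of the 118 s allowed; sign-off returned no verdict, but my last pictures showed everything upright and in place and the vase still standing.

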